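# Set up the folding roll stand and load the film roll

### The job

Set up the little roll stand on the finishing bench: swing its folded prop leg up and past centre until it snaps over and locks against its stop, then pick up the long film roll and lower it into the two V saddles so that it stands on the fixed post and on the leg. Set the roll down in the saddles before letting go, do not drop it in, and leave the leg locked and the roll lying still, its end plugs outside the saddles.

Things in the scene. Friction and masses are not known exactly. Their poses are not given: they have to be found in the camera images.
- stand: Fixed grey steel stand, plate 280 x 88 x 12 mm. Origin: centre of its underside; x along its length (within 12 deg of the robot's x), z up. Rigid post with V saddle at x +102 mm; folding leg hinged at x -90 mm, 32 mm up (robot's end), stop block behind it. Saddles: 45 deg sides, 24 mm wide along x, 60 mm open across at the top; vertex 115, top edges 145 mm above the bench.
- leg (a joint): Steel prop leg with V head, angle in rad. 0: folded, leaning 35 deg inward; 0.75: locked at the stop. A push bar (black grip, 14 mm thick) juts to stand y -80..-150 mm, 60 mm up the leg. Stand frame, bar at (x, z): folded (-56, 81), at centre (-78, 91), locked (-98, 91) mm. Push it at y -120 to stand -x (3 to 7 N, shut fingers, tips 60 mm up) past centre, 0.40 rad; the spring then snaps it home.
- roll_center (a point): Centre of the long film roll (half-way along and up), the longest loose roll on the bench: white, 40 mm diameter, grey hexagonal end plugs 50 mm across flats, 18 mm thick; 300 mm long overall; about 0.5 kg. Its x axis runs along its length. It lies on its plugs, centre 25 mm above the bench. A like roll only 160 mm long is a bystander.
- rest (a point): Point fixed on the stand, 143 mm above its origin: where the roll's centre comes to lie when it rests in both saddles. Its x axis is the stand's length; the roll must lie along it, either way round. The saddles are centred 102 mm to either side, so the plugs end up outside them, 18 mm clear.

How it is judged:
On the way, in this order (a step that is already met when the one before it is completed fails the run):
1. the prop leg is locked at its stop (value of joint leg above 0.65 rad and velocity of joint leg below 0.2 rad/s), for 0.2 s.
2. the long roll, still held by the fingers, is down at the saddles (within 20 mm of its resting place), the leg locked (distance between roll_center and rest below 0.02 m and contact force between the fingers and roll above 0.5 N and value of joint leg above 0.65 rad), for 0.05 s.
At the end, for the whole second after the job is handed in: The leg is locked at its stop (joint above 0.65 rad); the long roll lies still in both V saddles, bearing on the stand and its leg, its centre within 18 mm of the resting place and its length within 10 degrees of the stand's; it is released (value of joint leg above 0.65 rad and distance between roll_center and rest below 0.018 m and angle between the x axis of roll_center and the x axis of rest, either way round below 0.17 rad and contact force between roll and leg above 0.3 N and linear speed of roll below 0.02 m/s); the robot touches nothing.
It also fails if it takes over 67 s, if anything falls off the work surface, if the arm or the gripper's body presses on something with over 40 N, if the wrist force passes 120 N, or if a joint passes its speed limit or range.

### The arm

A 7-joint arm with a two-finger parallel gripper is mounted at the origin on the work surface. World frame = base frame: x ahead of the robot, y to its left, z up, the work surface at z = 0. Lengths are in m, angles in rad, forces in N, time in s.
With the tool pointing down it reaches from about 0.4 to 0.9 m from the base axis. Payload 5.6 kg.
Tool frame: the origin (TCP) lies on the centre line of the jaws, within the pads' length; the fingertips stand 11 mm ahead of it and the grasp point (between the pads) lies 8 mm behind it (ctrl.tip_reach is the z of the fingertips in the tool frame, in m); z points along the fingers, y is the direction in which the jaws open and shut (so a half turn about z gives the same grasp; the last joint's range is limited). The gripper opens to 92 mm and grips with 3 to 60 N. Pads are 20 mm wide; open, the fingers measure 128 mm over their backs; the gripper's body (75 mm by 189 mm) begins 69 mm behind the grasp point.
Start: joints at [1.268, 0.468, -0.012, 1.603, 0.006, 1.071, -0.056], TCP at [0.167, -0.628, 0.226] pointing down, gripper open.
Joint ranges: [-2.53, 2.53], [-0.31, 2.02], [-1.57, 1.55], [0.28, 2.44], [-1.29, 4.43], [0.15, 1.84], [-2.92, 2.92]. Speed limits (rad/s): [2.57, 2.57, 3.14, 3.14, 3.14, 3.14, 3.14].

### API

Orientations are given as a unit quaternion [x, y, z, w].
In Python, from rig import ctrl, viewer, job gives the robot as it stands.
- The arm moves only by the tool jog_arm, never from a script. Its argument "series" is a list of rows, each a list of 5 numbers: the shift along the tool's x, y, z in mm, then the turn about the tool's z in rad, then the finger opening in mm, from 0 to 91.9. A call has 1 to 12 rows; each row shifts and turns the pose as measured when the row begins, along the tool's axes as they then stand; what a row does not reach is not made up. A row lasts 1/8 s, in which the tool goes at most 62.5 mm and 10.7 degrees, less where a joint would pass 70% of its speed; a pose out of reach is approached as far as the arm can. A call with a gripper value outside its range is refused whole. The fingers move at their own pace and stop on an object; "grip_force" is the grip in N (left out, the last holds). Time passes only in rows, so rows that do not move let the fingers close. It gives the time, the measured TCP pose, the force and the opening at its end, in the units of the state.
- ctrl.get_state(): the state, without advancing time (a new reading comes with each control period).
- viewer.snapshot(name): name is "scene" or "top" or "wrist"; returns the picture (420x560x3 uint8, red, green, blue); there is no depth.
- viewer.camera_info(name): a dict with "fx", "fy", "cx", "cy" (pixels), "k1" (the pictures are not rectified: a ray, as slopes to the right and down, at radius r is drawn at 1 + k1 r^2 times it, then the intrinsics apply), "R" (3x3) and "t" (3): a world point X has camera coordinates R X + t; the wrist camera has in their place "tool_from_camera" (4x4, takes a point from camera to tool coordinates, whose origin is the TCP and whose axes are the flange's). Camera axes: x right, y down, z forward; pixel columns grow to the right and rows downward; lengths in m; the calibration is good to about 2 mm. A picture is of the moment at which its call begins: read the wrist's pose just before it. camera_info takes no time and is no camera call.
- job.job_done(): hands the job in, once; it reports no verdict.
The state is a dict: "time": time; "joint_positions": joint angles; "qd": joint speeds; "joint_torque": joint torques, N m; "eef_pos": TCP position; "ee_rot": TCP orientation; "ft_force": force on the tool from outside, world axes, zero at the start; "ft_torque": the same for the moment, N m; "width": finger opening in m.
Only numpy, scipy, OpenCV 4.12 (cv2) and the standard library are available. Lean on these libraries where they do the work, as an engineer would, in place of code of your own. Each camera call takes 0.05 s, during which the arm holds its last target.

## Working session

There is one attempt and no reset: what is moved stays moved. The work goes in short steps, Python scripts to look and compute and a tool call to move; the robot and the scene stay as the last step left them, time stands still between calls to the robot, and variables do not carry over. Pictures are saved under pics/ and viewed, and the job is handed in when it is done.

Besides the shell and the picture viewer there is one more tool, called after "Request:" by a JSON object that holds its "method" and its "body". jog_arm: Moves the arm, as the interface text tells. Its arguments: {"type":"object","properties":{"series":{"type":"array"},"grip_force":{"type":"number"}},"required":["series"]}

```bash
ls; mkdir -p pics; python3 - <<'E'
from rig import ctrl, viewer, job
import cv2
print(ctrl.get_state(), ctrl.tip_reach)
for n in ("scene","top","wrist"):
    print(n, viewer.camera_info(n))
for n in ("scene","top"):
    cv2.imwrite(f"pics/{n}0.png", viewer.snapshot(n)[:,:,::-1])
E
```

```text
pics
{'time': 0.0, 'joint_positions': array([ 1.26801575,  0.46837603, -0.01159083,  1.6036643 ,  0.00600705,
        1.07140346, -0.05628968]), 'qd': array([-5.76045065e-04,  9.65675175e-04,  5.37404715e-04,  9.88284164e-04,
       -6.00720065e-05,  1.17021132e-03,  6.06755441e-04]), 'joint_torque': array([-1.06653940e-04, -5.20577252e+01, -1.27648588e-02, -2.43751484e+01,
       -5.67882496e-02,  1.72146584e-02,  1.54292352e-04]), 'eef_pos': array([ 0.16673578, -0.6276401 ,  0.22462425]), 'ee_rot': array([ 9.91579634e-01,  1.29495187e-01, -1.85665943e-04, -8.89289826e-04]), 'ft_force': array([0.30087235, 1.19069022, 0.72593923]), 'ft_torque': array([ 0.03882133, -0.02345083,  0.02182519]), 'width': 0.0919991517069213} 0.011
scene {'fx': 538.1196807802311, 'fy': 538.1196807802311, 'cx': 280.23779452242337, 'cy': 214.39518007026916, 'k1': -0.1343757086614832, 'R': array([[ 0.08033276,  0.99676672,  0.00166147],
       [ 0.74287426, -0.05875918, -0.6668472 ],
       [-0.66459347,  0.05480394, -0.74519263]]), 't': array([-0.05547283, -0.29969244,  1.4634677 ])}
top {'fx': 460.4063363235943, 'fy': 460.4063363235943, 'cx': 282.0471696108521, 'cy': 206.62684541630492, 'k1': 0.04275148417320864, 'R': array([[-0.00753259, -0.99993082,  0.00903388],
       [-0.98837951,  0.00607337, -0.15188502],
       [ 0.15181965, -0.01007299, -0.98835688]]), 't': array([-0.01679425,  0.54937825,  1.06130772])}
wrist {'fx': 329.4786097094188, 'fy': 329.4786097094188, 'cx': 278.5146965452344, 'cy': 204.56988525142935, 'k1': -0.004136893336693366, 'tool_from_camera': array([[-5.60739448e-04, -9.58781786e-01, -2.84142872e-01,
         7.98744107e-02],
       [ 9.99999723e-01, -6.76651978e-04,  3.09781831e-04,
         5.52749843e-04],
       [-4.89279013e-04, -2.84142619e-01,  9.58781900e-01,
        -1.59105374e-01],
       [ 0.00000000e+00,  0.00000000e+00,  0.00000000e+00,
         1.00000000e+00]])}
```

View pics/scene0.png

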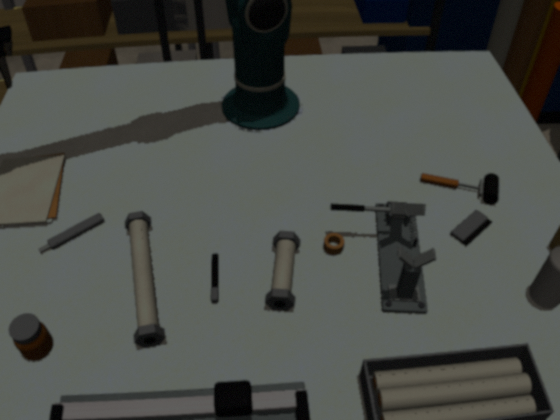

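View pics/top0.png

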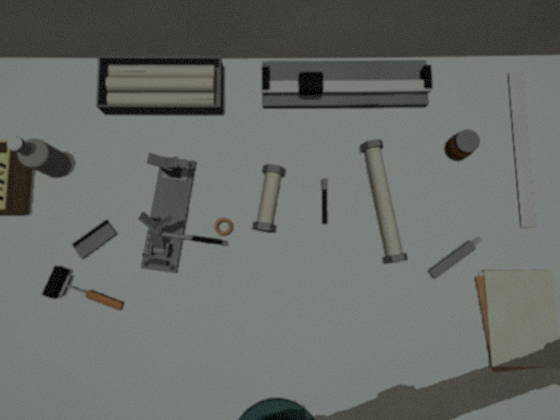

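```bash
cat > h.py <<'E'
import numpy as np, cv2
from rig import ctrl, viewer, job
def K(c): return np.array([[c['fx'],0,c['cx']],[0,c['fy'],c['cy']],[0,0,1.]])
def ray(name,u,v,st=None):
    c=viewer.camera_info(name)
    xd=np.array([(u-c['cx'])/c['fx'],(v-c['cy'])/c['fy']]); x=xd.copy()
    for _ in range(30): x=xd/(1+c['k1']*(x@x))
    d=np.array([x[0],x[1],1.])
    if name=='wrist':
        from scipy.spatial.transform import Rotation as Ro
        T=c['tool_from_camera']; Rw=Ro.from_quat(st['ee_rot']).as_matrix()
        return Rw@T[:3,3]+st['eef_pos'], Rw@T[:3,:3]@d
    return -c['R'].T@c['t'], c['R'].T@d
def at(name,u,v,z,st=None):
    o,d=ray(name,u,v,st); return o+d*(z-o[2])/d[2]
def proj(name,X,st=None):
    c=viewer.camera_info(name); X=np.atleast_2d(X)
    if name=='wrist':
        from scipy.spatial.transform import Rotation as Ro
        T=c['tool_from_camera']; Rw=Ro.from_quat(st['ee_rot']).as_matrix()
        P=((X-st['eef_pos'])@Rw-T[:3,3])@T[:3,:3]
    else: P=X@c['R'].T+c['t']
    x=P[:,:2]/P[:,2:]; r=(x**2).sum(1,keepdims=True)
    x=x*(1+c['k1']*r)
    return x*[c['fx'],c['fy']]+[c['cx'],c['cy']]
def crop(src,dst,x0,y0,x1,y1,s,gain=1.8):
    im=cv2.imread(src)[y0:y1,x0:x1]
    im=cv2.resize(im,None,fx=s,fy=s,interpolation=cv2.INTER_CUBIC)
    im=cv2.convertScaleAbs(im,alpha=gain)
    cv2.imwrite(dst,im)
E
python3 - <<'E'
from h import *
crop('pics/top0.png','pics/top0s.png',130,140,240,280,4)
crop('pics/top0.png','pics/top0r.png',340,130,420,270,4)
crop('pics/scene0.png','pics/scene0s.png',320,180,450,320,4)
E
```

```text
(no output)
```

View pics/top0s.png

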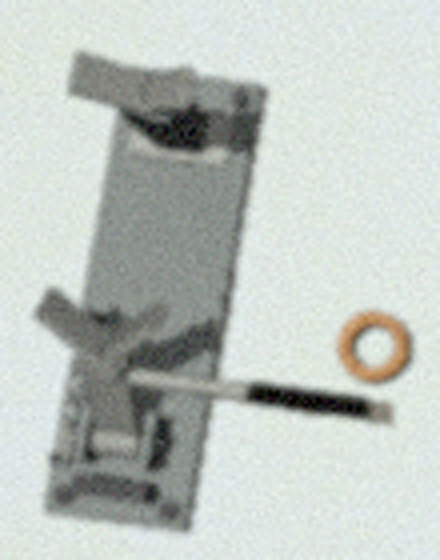

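View pics/top0r.png

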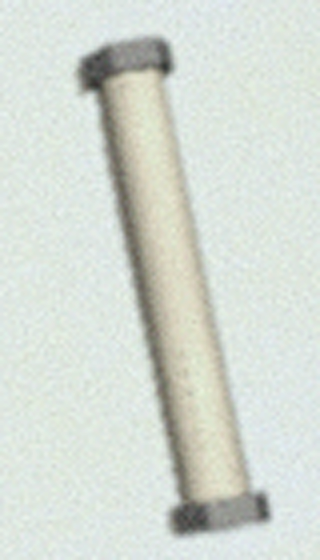

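View pics/scene0s.png

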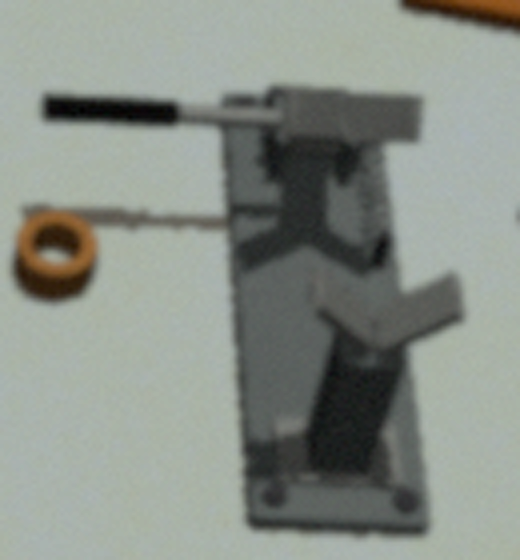

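```bash
python3 - <<'E'
from h import *
from scipy.optimize import least_squares
# stand-frame coords: x toward far (+x); y left
def W(p,X):
    c,s=np.cos(p[2]),np.sin(p[2]); X=np.atleast_2d(X)/1000.
    return np.c_[p[0]+c*X[:,0]-s*X[:,1],p[1]+s*X[:,0]+c*X[:,1],X[:,2]]
obs=[('top',(-140,44,6),(141.2,268.3)),('top',(-140,-44,6),(177,273)),('top',(140,-44,12),(196.5,161.3)),
('scene',(140,-44,6),(382.5,310.4)),('scene',(140,44,6),(426.8,311.5)),('scene',(-140,-44,12),(375.5,204.3)),
('top',(-56,-150,81),(227.5,243.0)),('scene',(-56,-150,81),(331,206))]
f=lambda p:np.concatenate([proj(n,W(p,X))[0]-o for n,X,o in obs])
r=least_squares(f,[0.6,0.2,0],loss='soft_l1'); print(r.x,np.degrees(r.x[2])); print(f(r.x).reshape(-1,2).round(1))
p=r.x; np.save('stand.npy',p)
for n,(u,v) in dict(a=(371,146),b=(395.5,258)).items(): pass
# roll: end faces centres in top z=25
a=at('top',340+125/4,130+62/4,.04); b=at('top',340+221/4,130+512/4,.04)
print('plug top',a,b,np.linalg.norm(a-b))
def We(q): 
    c,s=np.cos(q[2]),np.sin(q[2])
    e=np.array([[q[0]+k*.15*c,q[1]+k*.15*s,.025] for k in(1,-1)]); return e
for n in('top','scene'):
    pass
print('rest',W(p,(0,0,143)),'push',W(p,(-56,-120,81)),W(p,(-98,-120,91)))
E
python3 - <<'E'
from h import *
crop('pics/scene0.png','pics/scene0r.png',110,200,180,350,4)
E
```

```text
[ 0.53899285  0.25893488 -0.13884665] -7.955326929984619
[[-1.1  0.1]
 [-0.5  0.1]
 [-1.8 -0.8]
 [-1.3 -0.3]
 [-0.2  0.4]
 [-1.8 -2.6]
 [-5.9 -1.1]
 [-2.2  0.2]]
plug top [ 0.69970632 -0.24022434  0.04      ] [ 0.42534058 -0.28664648  0.04      ] 0.27826528956049346
rest [[0.53899285 0.25893488 0.143     ]] push [[0.46692367 0.14784018 0.081     ]] [[0.42532786 0.15365302 0.091     ]]
```

View pics/scene0r.png

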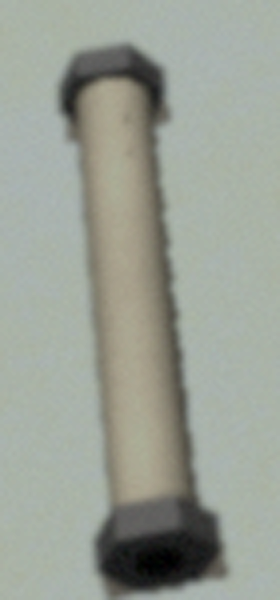

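Request:
{"method": "jog_arm", "body": {"series": [[50,-29,0,0.01,92],[50,-29,0,0.01,90],[50,-29,0,0.01,90],[50,-29,0,0.01,90],[50,-29,0,0.01,90],[50,-29,0,0.01,90],[50,-29,0,0.01,90],[50,-29,0,0.01,90],[50,-29,0,0.01,90],[0,0,0,0,90]]}}

```text
time: 1.35
eef_pos: [0.5591, -0.2643, 0.22]
ee_rot: [0.997, 0.081, -0.002, -0.003]
ft_force: [-0.5, -0.1, -0.8]
width: 0.09
```

```bash
python3 - <<'E'
from h import *
import json
st=ctrl.get_state(); im=viewer.snapshot('wrist')
cv2.imwrite('pics/w1.png',im[:,:,::-1]); json.dump({k:np.asarray(v).tolist() for k,v in st.items()},open('w1.json','w'))
print(st['eef_pos'],st['ee_rot'],st['qd'])
crop('pics/w1.png','pics/w1b.png',0,0,560,420,1.4)
E
```

```text
[ 0.55910496 -0.26434906  0.22001892] [ 0.99667377  0.08140112 -0.00227779 -0.00317203] [ 0.03861498 -0.01136442  0.06832319  0.02546506  0.03030715  0.01272699
  0.00135926]
```

View pics/w1b.png

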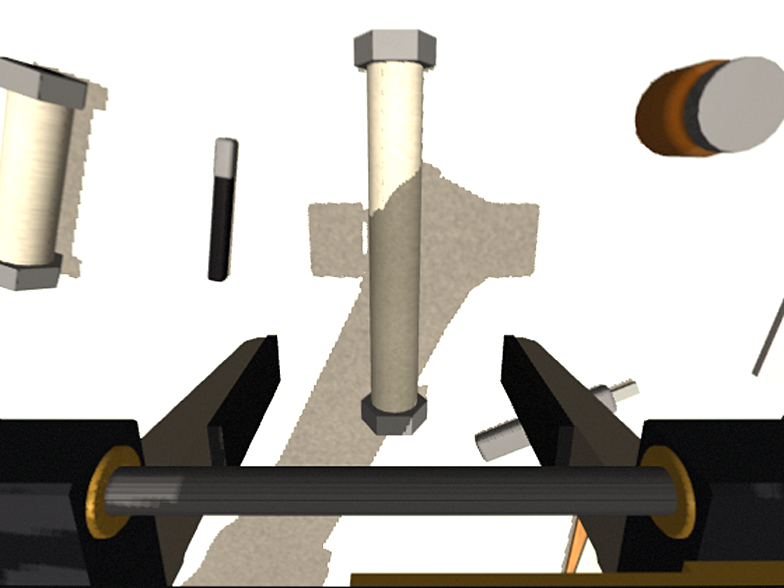

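```bash
python3 - <<'E'
from h import *
import json
st=json.load(open('w1.json')); st={k:np.array(v) for k,v in st.items()}
s=1.4
a=at('wrist',394.5/s,70/s,.025,st); b=at('wrist',394.5/s,390/s,.025,st)
print(a,b,np.degrees(np.arctan2(*(a-b)[1::-1])))
fo=at('wrist',395.5/s,29/s,.05,st); no=at('wrist',393/s,434/s,.05,st); ni=at('wrist',393/s,411/s,.05,st);print(fo,no,ni,np.linalg.norm(fo-no))
# predicted points of model
E
python3 - <<'E'
from h import *
crop('pics/w1.png','pics/w1c.png',240,270,330,330,7,1.8)
crop('pics/w1.png','pics/w1d.png',240,10,330,60,7,1)
E
```

```text
[ 0.69070873 -0.24546328  0.025     ] [ 0.44246874 -0.28686503  0.025     ] 9.468705765184513
[ 0.71080805 -0.24267553  0.05      ] [ 0.41607819 -0.28993151  0.05      ] [ 0.43734045 -0.28640531  0.05      ] 0.2984942442260632
```

View pics/w1c.png

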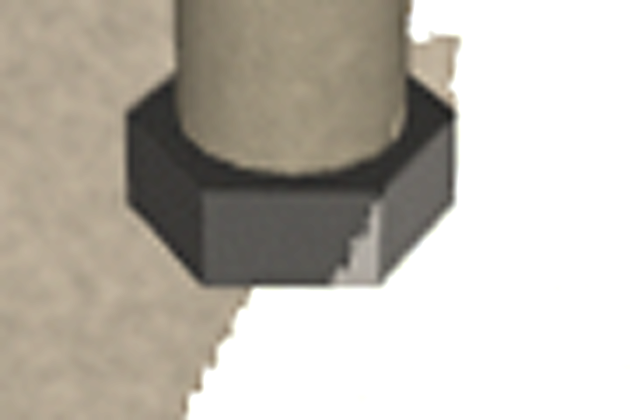

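View pics/w1d.png

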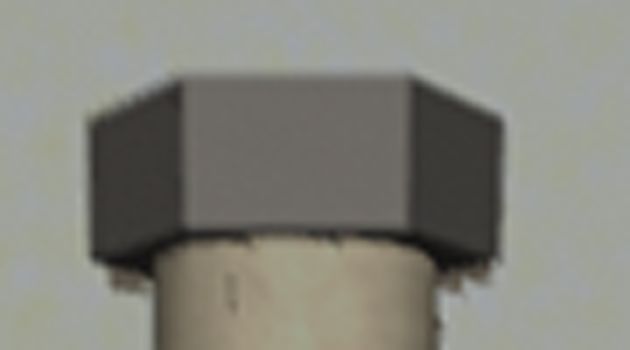

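Request:
{"method": "jog_arm", "body": {"series": [[-7,-50,0,0.038,0],[-7,-50,0,0.038,0],[-7,-50,0,0.038,0],[-7,-50,0,0.038,0],[-7,-50,0,0.038,0],[-7,-50,0,0.038,0],[-7,-50,0,0.038,0],[-7,-50,0,0.038,0],[0,0,0,0,0]]}}

```text
time: 2.52
eef_pos: [0.489, 0.1246, 0.2191]
ee_rot: [0.996, -0.09, -0.005, 0.002]
ft_force: [-0.0, -0.4, 0.5]
width: 0.0022
```

```bash
python3 - <<'E'
from h import *
import json
st=ctrl.get_state(); im=viewer.snapshot('wrist')
cv2.imwrite('pics/w2.png',im[:,:,::-1]); json.dump({k:np.asarray(v).tolist() for k,v in st.items()},open('w2.json','w'))
print(st['eef_pos'],st['ee_rot'],st['qd'])
crop('pics/w2.png','pics/w2b.png',0,0,560,420,1.4,1.3)
E
```

```text
[0.48900154 0.12461045 0.21906022] [ 0.99589189 -0.09038585 -0.00520457  0.00162772] [ 0.04691003 -0.01365403  0.07322523  0.02651757  0.02682749  0.01056386
  0.00699204]
```

View pics/w2b.png

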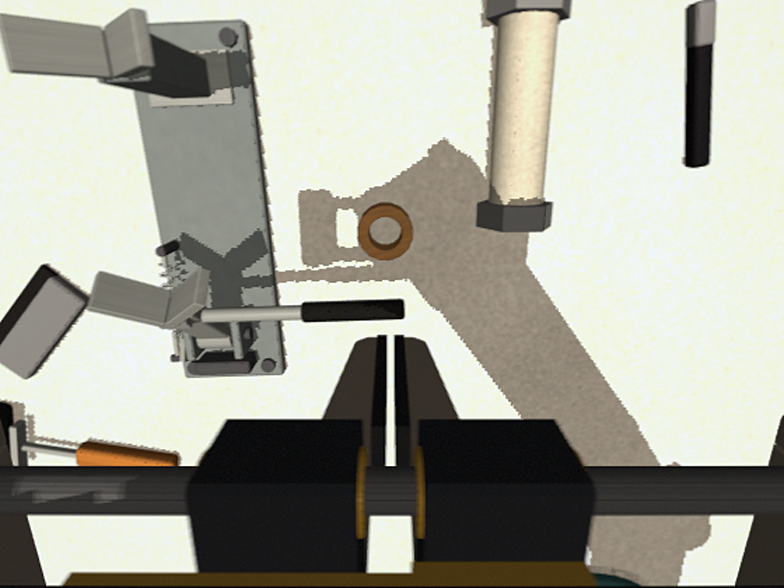

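```bash
cat > fit.py <<'E'
from h import *
import json
from scipy.optimize import least_squares
def W(p,X):
    c,s=np.cos(p[2]),np.sin(p[2]); X=np.atleast_2d(X)/1000.
    return np.c_[p[0]+c*X[:,0]-s*X[:,1],p[1]+s*X[:,0]+c*X[:,1],X[:,2]]
def load(f): return {k:np.array(v) for k,v in json.load(open(f)).items()}
E
python3 - <<'E'
from fit import *
st=load('w2.json'); g=1.4
obs=[('top',(-140,44,6),(141.2,268.3)),('top',(-140,-44,6),(177,273)),('top',(140,-44,12),(196.5,161.3)),
('scene',(140,-44,6),(382.5,310.4)),('scene',(140,44,6),(426.8,311.5)),('scene',(-140,-44,12),(375.5,204.3)),
('top',(-56,-150,81),(222,242.2)),('scene',(-56,-150,81),(330.8,206.5)),
('wrist',(-56,-150,81),(404/g,309/g)),('wrist',(-56,-80,81),(302/g,311/g)),('wrist',(140,-44,12),(245/g,22/g)),('wrist',(-140,-44,12),(284/g,373/g)),('wrist',(-140,44,12),(187/g,376/g))]
f=lambda p:np.concatenate([proj(n,W(p,X),st)[0]-o for n,X,o in obs])
r=least_squares(f,[0.53,0.25,-.1],loss='soft_l1'); p=r.x; print(p,np.degrees(p[2])); print(f(p).reshape(-1,2).round(1))
f2=lambda p:f(p)[-10:]
r2=least_squares(f2,p); print(r2.x, f2(r2.x).reshape(-1,2).round(1))
np.save('stand.npy',p)
print('rest',W(p,(0,0,143)),'start',W(p,(-20,-128,71)),'end',W(p,(-66,-128,71)))
E
```

```text
[ 0.53974512  0.25799774 -0.14657275] -8.39799986931168
[[-1.1 -0.4]
 [-0.6 -0.1]
 [-1.  -0.9]
 [-2.2 -0.1]
 [-1.1  0.9]
 [-1.7 -2.4]
 [-0.2 -0.2]
 [-2.2 -0.4]
 [ 0.5 -0.5]
 [ 0.2  0.6]
 [-1.1 -3. ]
 [ 0.   1.9]
 [-1.8  2.1]]
[ 0.53970475  0.2575152  -0.14936536] [[ 0.9 -0.1]
 [ 0.6  0.8]
 [-0.2 -3. ]
 [ 0.1  2. ]
 [-1.7  2. ]]
rest [[0.53974512 0.25799774 0.143     ]] start [[0.50126536 0.1342912  0.071     ]] end [[0.4557586  0.14100943 0.071     ]]
```

Request:
{"method": "jog_arm", "body": {"series": [[6,-5,0,-0.02,0],[6,-6,0,-0.015,0],[0,0,36,0,0],[0,0,36,0,0],[0,0,36,0,0],[0,0,36,0,0],[0,0,0,0,0]]}}

```text
time: 3.45
eef_pos: [0.5081, 0.1201, 0.071]
ee_rot: [0.997, -0.081, -0.003, 0.004]
ft_force: [-0.6, 0.2, 0.4]
width: 0.0007
```

Request:
{"method": "jog_arm", "body": {"series": [[0,-13,-3,0,0],[0,0,0,0,0]]}}

```text
time: 3.7
eef_pos: [0.5127, 0.134, 0.0765]
ee_rot: [0.997, -0.081, -0.002, 0.003]
ft_force: [0.0, -0.2, -0.4]
width: 0.0002
```

```bash
cat >> fit.py <<'E'
def stand(x,p=None):
    p=np.load('stand.npy') if p is None else p
    c,s=np.cos(p[2]),np.sin(p[2]); d=np.asarray(x)[:2]-p[:2]
    return np.array([c*d[0]+s*d[1],-s*d[0]+c*d[1]])*1000
def look(n,cams):
    st=ctrl.get_state()
    for c in cams: cv2.imwrite(f'pics/{c}{n}.png',viewer.snapshot(c)[:,:,::-1])
    json.dump({k:np.asarray(v).tolist() for k,v in st.items()},open(f'w{n}.json','w'))
    from scipy.spatial.transform import Rotation as Ro
    R=Ro.from_quat(st['ee_rot']).as_matrix()
    print('t',st['time'],'tcp',st['eef_pos'],'stand xy',stand(st['eef_pos']),'yaw',np.degrees(np.arctan2(R[1,0],R[0,0])),'z',R[:,2],'F',st['ft_force'],st['width'])
    return st
E
python3 - <<'E'
from fit import *
look(3,['wrist','scene'])
crop('pics/wrist3.png','pics/w3b.png',0,0,560,420,1.4,1.3)
E
```

```text
t 3.7 tcp [0.51269892 0.13400577 0.07653012] stand xy [  -8.64735739 -126.61252089] yaw -9.293149926277545 z [-0.00345418 -0.00537402 -0.99997959] F [ 0.03759655 -0.2211485  -0.4300544 ] 0.00018356554531957488
```

View pics/w3b.png

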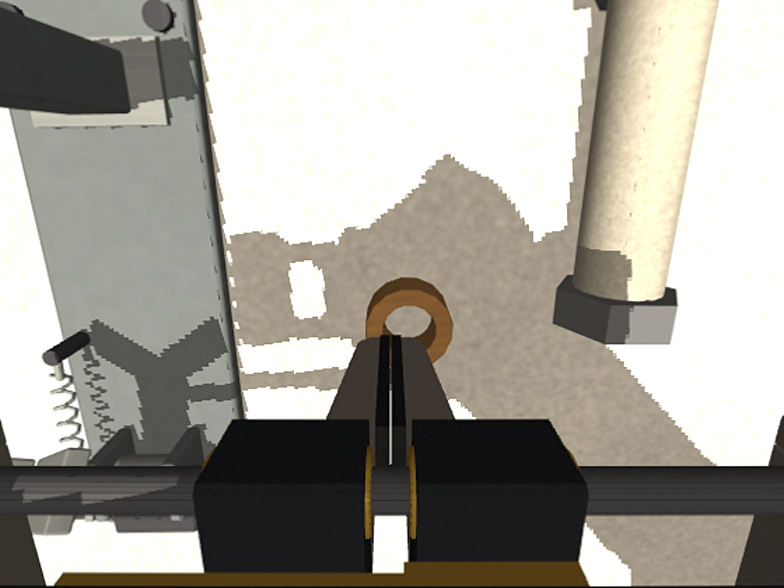

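Request:
{"method": "jog_arm", "body": {"series": [[-12,0,2,0,0],[-10,0,2,0,0],[-8,0,0,0,0],[-8,0,0,0,0],[-8,0,0,0,0],[0,0,0,0,0]]}}

```text
time: 4.55
eef_pos: [0.4722, 0.14, 0.0769]
ee_rot: [0.997, -0.082, 0.007, 0.001]
ft_force: [0.7, -0.5, -1.3]
width: 0.0006
```

```bash
python3 - <<'E'
from fit import *
look(4,['scene'])
crop('pics/scene4.png','pics/s4b.png',280,150,480,320,4,1.5)
E
```

```text
t 4.55 tcp [0.47217432 0.13997242 0.07693807] stand xy [ -49.6088493  -126.62840498] yaw -9.43805337024381 z [ 0.01465474 -0.00420201 -0.99988378] F [ 0.73604908 -0.51164798 -1.31884645] 0.0005701078021193846
```

View pics/s4b.png

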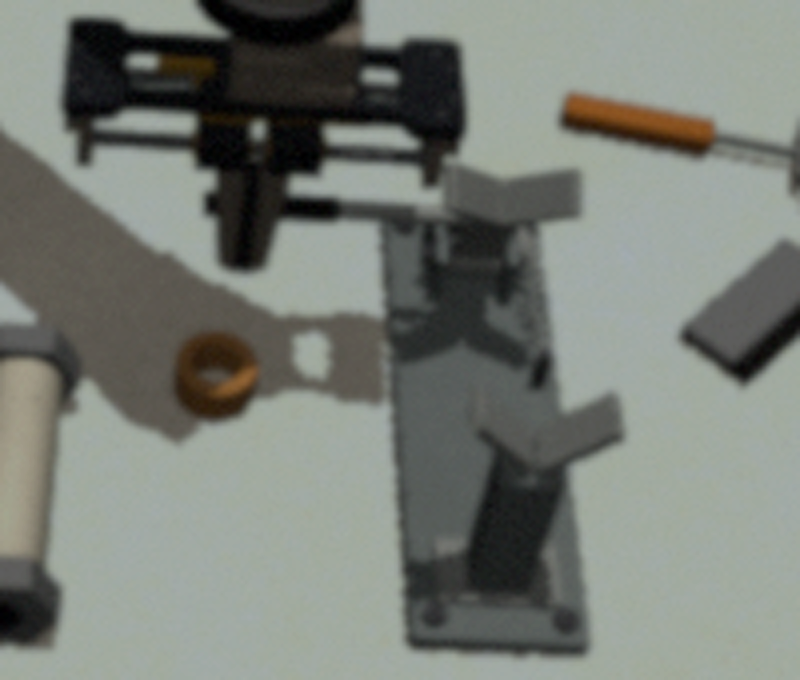

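Request:
{"method": "jog_arm", "body": {"series": [[-8,0,2,0,0],[-8,0,2,0,0],[-7,0,1,0,0],[0,0,0,0,0],[0,0,0,0,0]]}}

```text
time: 5.22
eef_pos: [0.445, 0.1439, 0.0696]
ee_rot: [0.997, -0.082, 0.005, 0.002]
ft_force: [-0.1, -0.2, -0.0]
width: 0.0004
```

```bash
python3 - <<'E'
from fit import *
look(5,['scene'])
crop('pics/scene5.png','pics/s5b.png',280,150,480,320,4,1.5)
E
```

```text
t 5.225 tcp [0.44504541 0.14389613 0.06963095] stand xy [ -77.01991516 -126.70889857] yaw -9.375446497606719 z [ 0.00865784 -0.00546063 -0.99994761] F [-0.0646071  -0.15934984 -0.04155757] 0.00041445356254306325
```

View pics/s5b.png

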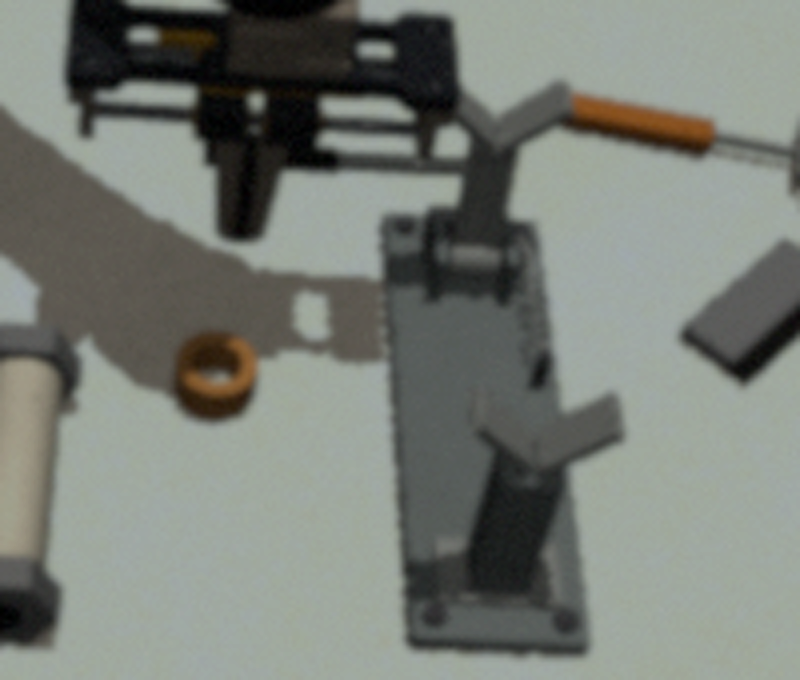

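Request:
{"method": "jog_arm", "body": {"series": [[20,0,0,0,0],[12,5,-45,0,0],[12,20,-45,0,90],[8,47,0,-0.042,90],[8,47,0,-0.042,90],[8,47,0,-0.042,90],[8,47,0,-0.042,90],[8,47,0,-0.042,90],[8,47,0,-0.042,90],[8,47,0,-0.042,90],[8,47,0,-0.042,90],[0,0,0,0,90]]}}

```text
time: 6.78
eef_pos: [0.5482, -0.2766, 0.1662]
ee_rot: [0.996, 0.092, 0.005, 0.004]
ft_force: [0.3, 0.0, -0.3]
width: 0.09
```

```bash
python3 - <<'E'
from fit import *
look(6,['scene','wrist'])
crop('pics/scene6.png','pics/s6b.png',280,150,480,320,4,1.5)
crop('pics/wrist6.png','pics/w6b.png',0,0,560,420,1.4,1.3)
E
```

```text
t 6.775 tcp [ 0.5482227  -0.27664768  0.16619175] stand xy [  86.47083662 -527.67451511] yaw 10.519769060090143 z [ 0.01140401 -0.00635187 -0.9999148 ] F [ 0.29354835  0.01506785 -0.3038787 ] 0.08998724114285139
```

View pics/s6b.png

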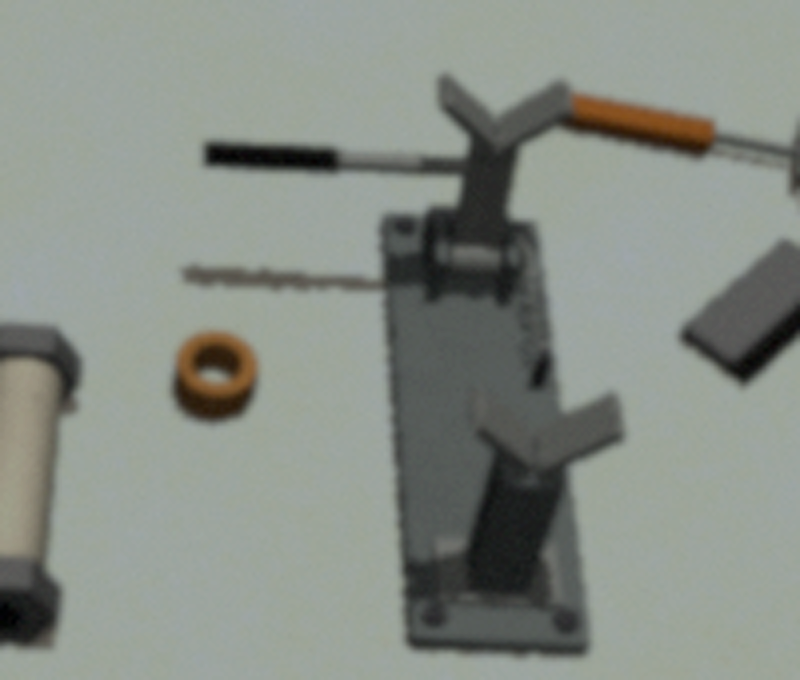

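View pics/w6b.png

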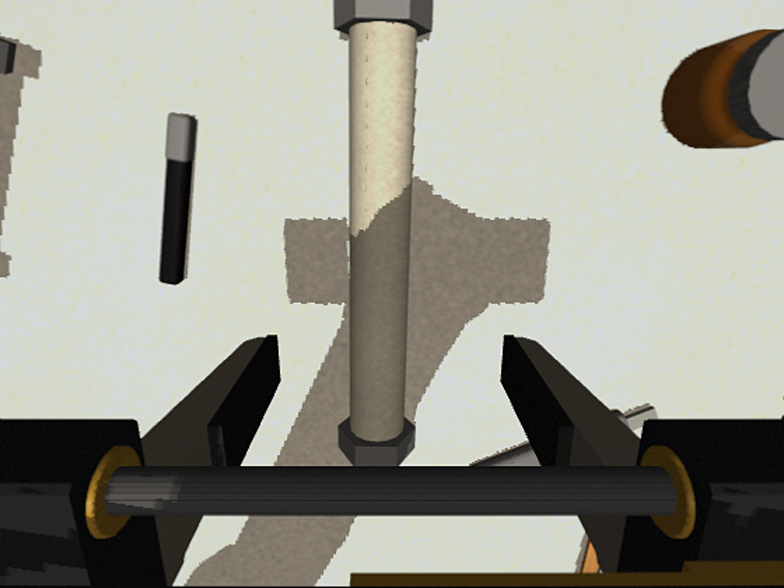

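Request:
{"method": "jog_arm", "body": {"series": [[15,-8,0,0.02,90],[0,0,45,0,90],[0,0,45,0,90],[0,0,0,0,90]]}}

```text
time: 7.38
eef_pos: [0.5638, -0.2531, 0.0761]
ee_rot: [0.996, 0.088, 0.006, 0.001]
ft_force: [-0.4, 0.7, -0.4]
width: 0.0897
```

```bash
python3 - <<'E'
from fit import *
look(7,['wrist'])
crop('pics/wrist7.png','pics/w7b.png',0,0,560,420,1.4,1.3)
E
```

```text
t 7.375 tcp [ 0.56384342 -0.25311912  0.07608487] stand xy [  98.48775532 -502.1168527 ] yaw 10.09836864973578 z [ 0.01258033 -0.00113936 -0.99992022] F [-0.38020048  0.70963133 -0.41157509] 0.08973550682880632
```

View pics/w7b.png

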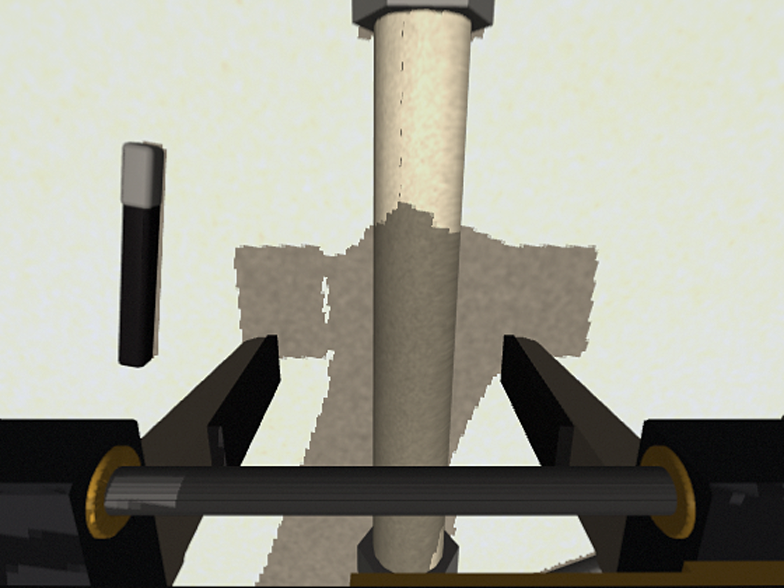

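Request:
{"method": "jog_arm", "body": {"series": [[2,13,10,0.01,90],[0,0,22,0,90],[0,0,21,0,90],[0,0,0,0,90]]}}

```text
time: 7.92
eef_pos: [0.5736, -0.2679, 0.0264]
ee_rot: [0.997, 0.083, 0.011, 0.004]
ft_force: [-0.1, 0.5, -0.3]
width: 0.0902
```

```bash
python3 - <<'E'
from fit import *
look(8,['wrist'])
crop('pics/wrist8.png','pics/w8b.png',0,0,560,420,1.4,1.3)
E
```

```text
t 7.925 tcp [ 0.57360397 -0.26794427  0.02636682] stand xy [ 110.30883238 -515.35753148] yaw 9.490571862462 z [ 0.02239954 -0.00534271 -0.99973482] F [-0.10815806  0.52852729 -0.33120416] 0.09022562009084224
```

View pics/w8b.png

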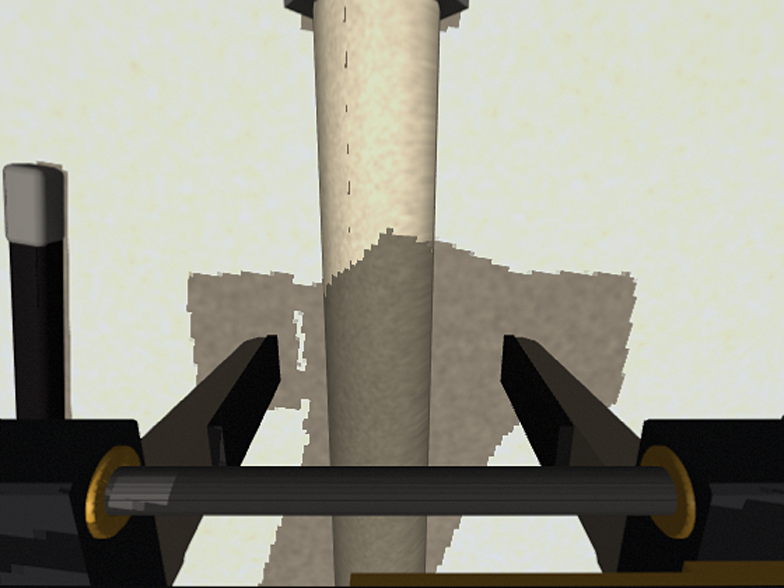

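Request:
{"method": "jog_arm", "body": {"series": [[-9,-3,5,0,90],[0,0,2,0,90],[0,0,0,0,90]]}}

```text
time: 8.35
eef_pos: [0.5649, -0.2666, 0.0206]
ee_rot: [0.996, 0.083, 0.012, 0.004]
ft_force: [0.7, 1.5, 0.2]
width: 0.0899
```

Request:
{"method": "jog_arm", "body": {"series": [[0,0,0,0,20],[0,0,0,0,20],[0,0,0,0,20],[0,0,0,0,20]], "grip_force": 35}}

```text
time: 8.85
eef_pos: [0.5657, -0.2669, 0.0215]
ee_rot: [0.996, 0.083, 0.013, 0.005]
ft_force: [-0.9, -0.1, -0.3]
width: 0.052
```

Request:
{"method": "jog_arm", "body": {"series": [[0,0,0,0,20],[0,0,0,0,20],[0,0,0,0,20]]}}

```text
time: 9.22
eef_pos: [0.5656, -0.2657, 0.0215]
ee_rot: [0.996, 0.083, 0.013, 0.004]
ft_force: [-0.8, 0.5, 1.1]
width: 0.0391
```

Request:
{"method": "jog_arm", "body": {"series": [[0,0,-20,0,20],[0,0,-40,0,20],[0,0,-45,0,20],[0,0,-45,0,20],[0,0,-30,0,20],[0,0,0,0,20]]}}

```text
time: 9.98
eef_pos: [0.5574, -0.2657, 0.2076]
ee_rot: [0.997, 0.082, 0.01, 0.004]
ft_force: [-0.5, 0.1, -5.3]
width: 0.0392
```

```bash
python3 - <<'E'
from fit import *
look(9,['wrist','scene'])
crop('pics/wrist9.png','pics/w9b.png',0,0,560,420,1.4,1.3)
E
```

```text
t 9.975 tcp [ 0.55738791 -0.26572505  0.20764707] stand xy [  93.94253751 -515.53043828] yaw 9.455156834123281 z [ 0.02056479 -0.00568334 -0.99977237] F [-0.54370509  0.08482747 -5.30419532] 0.03920600243758544
```

View pics/w9b.png

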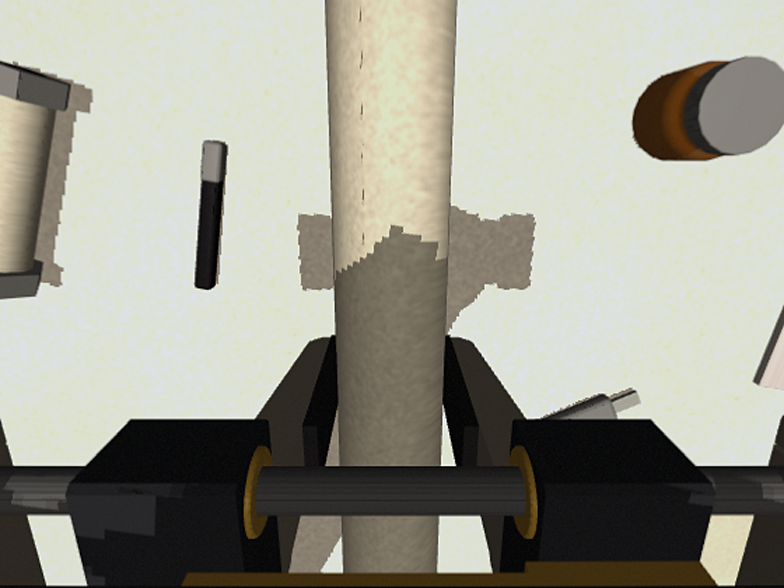

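View pics/scene9.png

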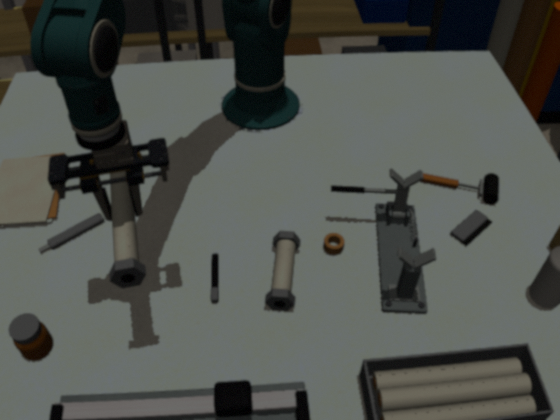

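Request:
{"method": "jog_arm", "body": {"series": [[-1,-20,0,0.02,20],[-1,-40,0,0.026,20],[-1,-46,0,0.028,20],[-1,-46,0,0.028,20],[-1,-46,0,0.028,20],[-1,-46,0,0.028,20],[-1,-46,0,0.028,20],[-1,-46,0,0.028,20],[-1,-46,0,0.028,20],[-1,-46,0,0.028,20],[-1,-40,0,0.026,20],[-1,-20,0,0.02,20]]}}

```text
time: 11.58
eef_pos: [0.5201, 0.2312, 0.1766]
ee_rot: [0.996, -0.083, -0.015, 0.003]
ft_force: [0.4, -0.0, -4.9]
width: 0.0392
```

Request:
{"method": "jog_arm", "body": {"series": [[0,0,0,0,20],[0,0,0,0,20]]}}

```text
time: 11.82
eef_pos: [0.5179, 0.231, 0.1731]
ee_rot: [0.996, -0.082, -0.018, 0.004]
ft_force: [0.2, -0.6, -4.2]
width: 0.0391
```

```bash
python3 - <<'E'
from fit import *
look(10,['wrist','scene','top'])
crop('pics/wrist10.png','pics/w10b.png',0,0,560,420,1.4,1.3)
crop('pics/scene10.png','pics/s10b.png',280,120,480,320,3,1.5)
crop('pics/top10.png','pics/t10b.png',100,100,260,300,3,1.5)
E
```

```text
t 11.825 tcp [0.51791298 0.23100503 0.17309016] stand xy [-17.65579935 -29.89182918] yaw -9.40313818013707 z [-0.03581872 -0.00575701 -0.99934172] F [ 0.20548618 -0.63852905 -4.21286047] 0.039104213817031705
```

View pics/w10b.png

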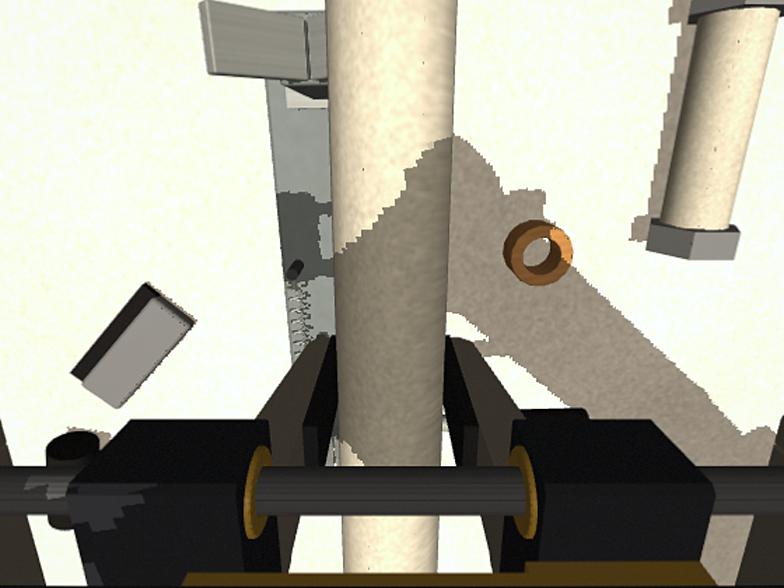

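View pics/s10b.png

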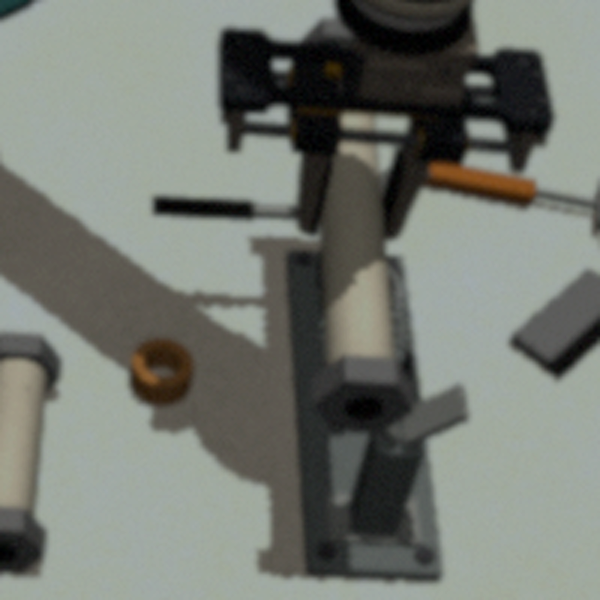

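View pics/t10b.png

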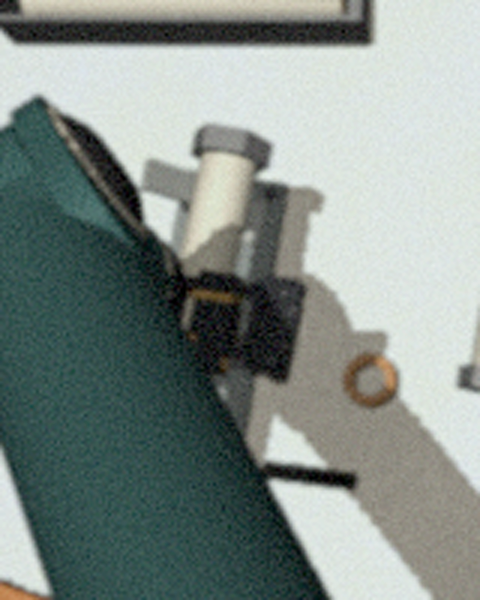

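Request:
{"method": "jog_arm", "body": {"series": [[5,0,-25,0,20],[8,-10,-10,0,20],[8,-12,-2,0,20],[2,-9,-2,0,20],[0,0,-2,0,20]]}}

```text
time: 12.6
eef_pos: [0.5491, 0.2569, 0.2131]
ee_rot: [0.996, -0.084, -0.018, 0.005]
ft_force: [0.3, 0.3, -4.8]
width: 0.0392
```

```bash
python3 - <<'E'
from fit import *
look(11,['scene'])
crop('pics/scene11.png','pics/s11b.png',280,120,480,320,3,1.5)
E
```

```text
t 12.6 tcp [0.54910612 0.25689981 0.21309848] stand xy [9.42097463 0.28100003] yaw -9.688004385651524 z [-0.03678306 -0.00625497 -0.9993037 ] F [ 0.26811369  0.32820359 -4.83028764] 0.039204036707027407
```

View pics/s11b.png

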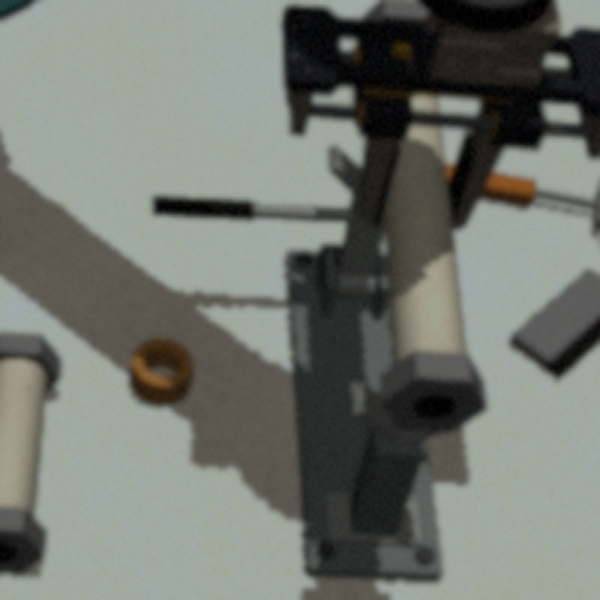

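```bash
python3 - <<'E'
from fit import *
from scipy.spatial.transform import Rotation as Ro
g=load('w8.json'); st=load('w11.json')
# roll pose in tool at grasp (quat at grasp)
Rg=Ro.from_quat(np.array([.996,.083,.013,.0045])/np.linalg.norm([.996,.083,.013,.0045])).as_matrix()
tg=np.array([.5656,-.2660,.0215]); yaw=np.radians(9.35)
ax=np.array([np.cos(yaw),np.sin(yaw),0]); rc=np.array([.5634,-.2663,.025])
a_t=Rg.T@ax; c_t=Rg.T@(rc-tg); print('in tool axis',a_t,'centre',c_t)
np.save('roll_in_tool.npy',np.r_[a_t,c_t])
R=Ro.from_quat(st['ee_rot']).as_matrix(); a=R@a_t; c=R@c_t+st['eef_pos']
print('roll centre',c,'stand',stand(c),'axis',a,'yaw',np.degrees(np.arctan2(a[1],a[0])))
print('pred far face px',proj('scene',c+.15*a),'seen 424.3,255')
print('saddle pts z',(c+.102*a)[2],(c-.102*a)[2], 'axis at saddles stand y',stand(c+.102*a),stand(c-.102*a))
E
```

```text
in tool axis [0.99967791 0.00295385 0.02520612] centre [-2.13049625e-03 -2.89983402e-05 -3.55529814e-03]
roll centre [0.54714295 0.25730894 0.21672595] stand [7.41910378 0.39902233] axis [ 0.98338732 -0.17119388 -0.06034933] yaw -9.875420669957034
pred far face px [[423.64892878 254.1868984 ]] seen 424.3,255
saddle pts z 0.21057032291739608 0.22288158674759734 axis at saddles stand y [109.19934346  -2.22605026] [-94.3611359    3.02409492]
```

Request:
{"method": "jog_arm", "body": {"series": [[-4,0,15,-0.02,20],[-1,0,20,-0.006,20],[0,0,16,0,20],[0,0,0,0,20]]}}

```text
time: 13.15
eef_pos: [0.5393, 0.2554, 0.1574]
ee_rot: [0.997, -0.07, -0.02, 0.006]
ft_force: [-0.4, -0.4, -5.3]
width: 0.0391
```

```bash
cat > rp.py <<'E'
from fit import *
from scipy.spatial.transform import Rotation as Ro
def rollpose(st):
    q=np.load('roll_in_tool.npy'); R=Ro.from_quat(st['ee_rot']).as_matrix(); a=R@q[:3]; c=R@q[3:]+st['eef_pos']
    print('roll c',c,'stand',stand(c),'yaw',np.degrees(np.arctan2(a[1],a[0])),'saddles: far',stand(c+.102*a),(c+.102*a)[2],'near',stand(c-.102*a),(c-.102*a)[2])
E
python3 - <<'E'
from rp import *
rollpose(look(12,['scene']))
crop('pics/scene12.png','pics/s12b.png',280,120,480,320,3,1.5)
E
```

```text
t 13.15 tcp [0.53933426 0.25540494 0.15744233] stand xy [-0.02777756 -2.62500274] yaw -8.058947070295826 z [-0.04093696 -0.0093185  -0.99911828] F [-0.4213361  -0.43129022 -5.32413598] 0.03913728469015417
roll c [0.53737602 0.25576523 0.16107764] stand [-2.01764112 -2.55457472] yaw -8.250181237511981 saddles: far [99.77056274 -2.29196853] 0.15451314557223572 near [-103.80584499   -2.81718091] 0.16764213510775638
```

View pics/s12b.png

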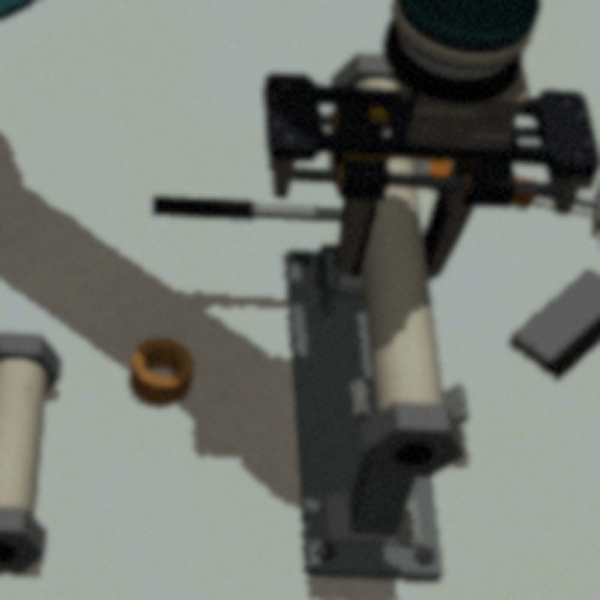

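Request:
{"method": "jog_arm", "body": {"series": [[1,-2,5,0,20],[0,0,4,0,20],[0,0,2,0,20]]}}

```text
time: 13.58
eef_pos: [0.542, 0.2582, 0.1481]
ee_rot: [0.997, -0.07, -0.018, 0.005]
ft_force: [-0.3, -0.5, -6.2]
width: 0.0395
```

```bash
python3 - <<'E'
from rp import *
rollpose(look(13,[]))
E
```

```text
t 13.575 tcp [0.54204159 0.25815024 0.14813275] stand xy [2.24956943 0.48625754] yaw -8.069196232177472 z [-0.03654264 -0.00722454 -0.99930598] F [-0.27675996 -0.46146271 -6.18527006] 0.0395198671303051
roll c [0.54006747 0.25850351 0.15176016] stand [0.2450229  0.54741907] yaw -8.256506223106225 saddles: far [102.05903867   0.79885235] 0.14560849281344312 near [-101.56899287    0.29598579] 0.15791182149573918
```

Nearly touching. Lowering with a softer grip so the roll can level in the pads.

Request:
{"method": "jog_arm", "body": {"series": [[0,0,3,0,20],[0,0,3,0,20],[0,0,3,0,20]], "grip_force": 12}}

```text
time: 13.95
eef_pos: [0.5424, 0.2593, 0.1401]
ee_rot: [0.997, -0.07, -0.017, 0.004]
ft_force: [-3.4, 0.6, 4.6]
width: 0.0396
```

```bash
python3 - <<'E'
from rp import *
rollpose(look(14,['scene']))
crop('pics/scene14.png','pics/s14b.png',280,120,480,320,3,1.5)
E
```

```text
t 13.95 tcp [0.54239123 0.25928664 0.1401442 ] stand xy [2.42949537 1.6615314 ] yaw -8.04825637627461 z [-0.03425232 -0.00529964 -0.99939917] F [-3.36137962  0.59372792  4.58576568] 0.03958859765986304
roll c [0.54040871 0.25963231 0.14376775] stand [0.41774445 1.71395512] yaw -8.232308707288835 saddles: far [102.2436771    2.00842191] 0.1378185666259537 near [-101.40818821    1.41948833] 0.14971692418395877
```

View pics/s14b.png

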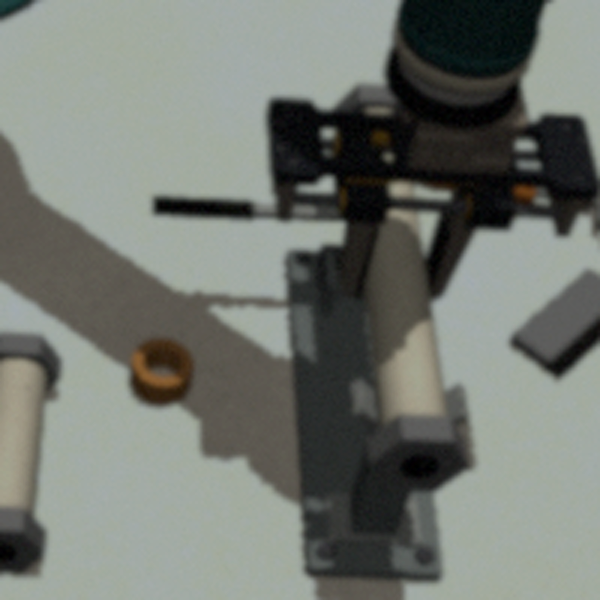

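Request:
{"method": "jog_arm", "body": {"series": [[0,0,3,0,20],[0,0,3,0,20]], "grip_force": 5}}

```text
time: 14.25
eef_pos: [0.5436, 0.2595, 0.1371]
ee_rot: [0.997, -0.07, -0.015, 0.004]
ft_force: [-2.1, -2.5, 7.9]
width: 0.04
```

```bash
python3 - <<'E'
from rp import *
rollpose(look(15,['scene','wrist']))
crop('pics/scene15.png','pics/s15b.png',280,120,480,320,3,1.5)
E
```

```text
t 14.25 tcp [0.54357672 0.25951351 0.1371024 ] stand xy [3.56914055 2.05911505] yaw -8.067789881238312 z [-0.03077873 -0.00516046 -0.9995129 ] F [-2.06697666 -2.46419082  7.92856584] 0.0399903216601721
roll c [0.54158173 0.25985944 0.14071908] stand [1.54502218 2.10997048] yaw -8.250919435878252 saddles: far [103.39081345   2.37141305] 0.13511849953157876 near [-100.3007691     1.84852791] 0.14631965093471158
```

View pics/s15b.png

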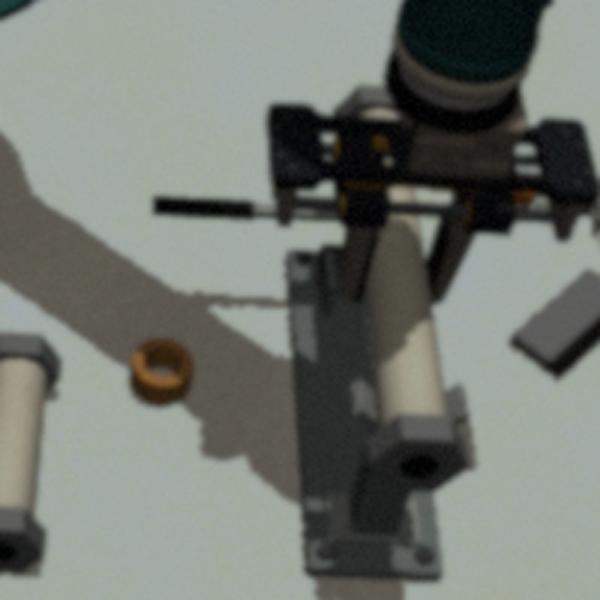

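Request:
{"method": "jog_arm", "body": {"series": [[0,0,0,0,46],[0,0,0,0,60],[0,0,0,0,75]]}}

```text
time: 14.72
eef_pos: [0.5448, 0.2595, 0.1378]
ee_rot: [0.997, -0.07, -0.014, 0.003]
ft_force: [0.3, -0.9, -0.1]
width: 0.0642
```

```bash
python3 - <<'E'
from rp import *
look(16,['scene','wrist'])
p=np.load('stand.npy'); print(proj('scene',W(p,(150,0,143))))
crop('pics/scene16.png','pics/s16b.png',280,120,480,320,3,1.5)
crop('pics/wrist16.png','pics/w16b.png',0,0,560,420,1.4,1.3)
E
```

```text
t 14.725 tcp [0.54479031 0.25948252 0.13783758] stand xy [4.77423823 2.20570139] yaw -8.086863976770902 z [-0.02802925 -0.00441975 -0.99959733] F [ 0.26129155 -0.94336501 -0.06334699] 0.06417504474142756
[[417.56414863 274.06694835]]
```

View pics/s16b.png

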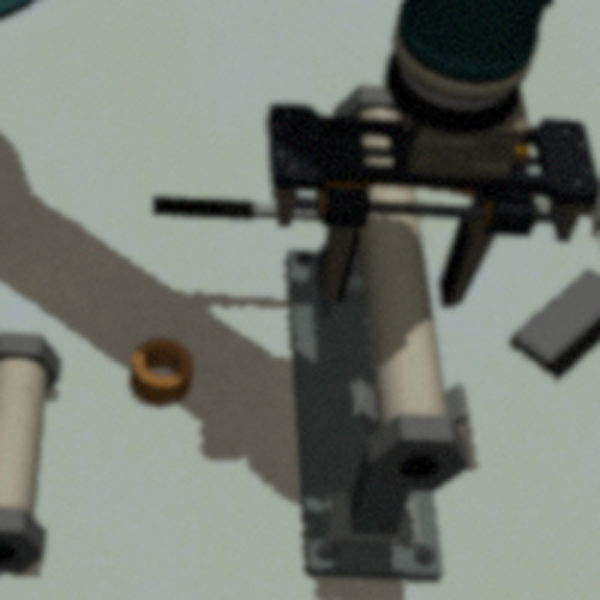

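View pics/w16b.png

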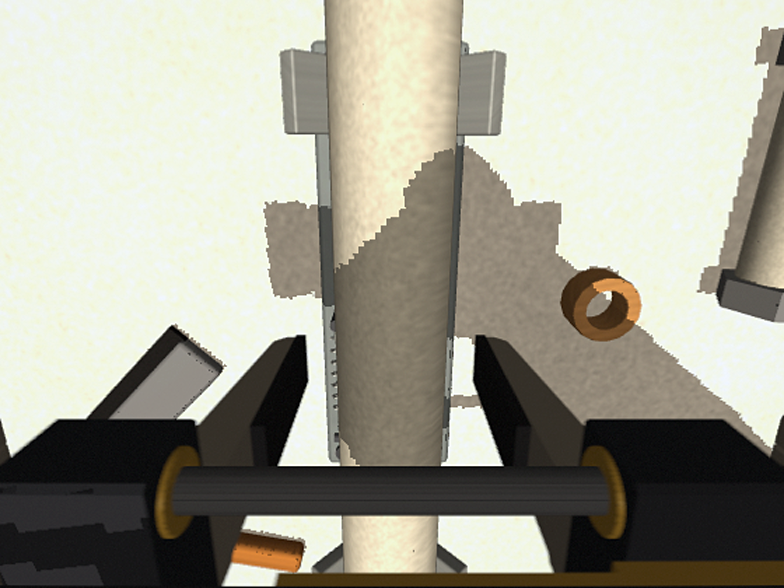

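Roll is seated. Now rising straight up.

Request:
{"method": "jog_arm", "body": {"series": [[0,0,0,0,90],[0,0,0,0,90],[0,0,-15,0,90],[0,0,-30,0,90],[0,0,-45,0,90],[0,0,-45,0,90],[0,0,-20,0,90],[-40,0,0,0,90],[-40,0,0,0,90],[0,0,0,0,90]]}}

```text
time: 16.08
eef_pos: [0.469, 0.273, 0.3081]
ee_rot: [0.997, -0.07, -0.01, 0.001]
ft_force: [0.1, 0.2, -0.8]
width: 0.0899
```

```bash
python3 - <<'E'
from rp import *
look(17,['scene','wrist','top'])
crop('pics/scene17.png','pics/s17b.png',280,120,480,320,3,1.5)
crop('pics/wrist17.png','pics/w17b.png',0,0,560,420,1.4,1.3)
E
```

```text
t 16.075 tcp [0.46896555 0.27298487 0.30809656] stand xy [-72.20948321   4.48917829] yaw -8.047474213212281 z [-2.10705444e-02 -2.92989571e-04 -9.99777949e-01] F [ 0.05558934  0.18339567 -0.80153208] 0.08990790677496942
```

View pics/s17b.png

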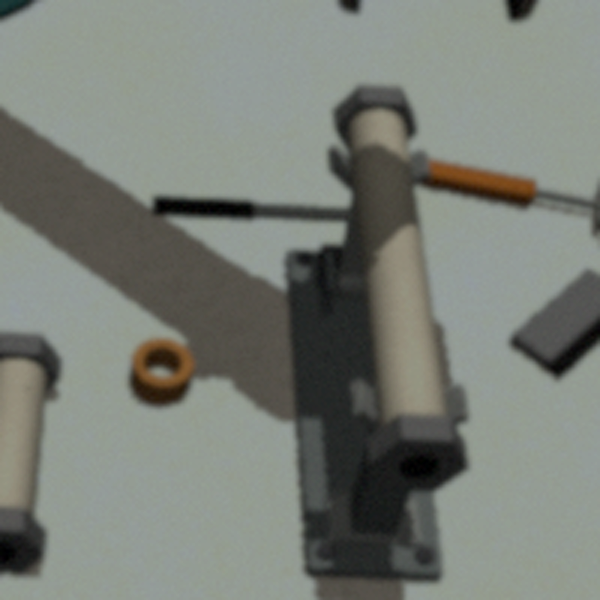

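View pics/w17b.png

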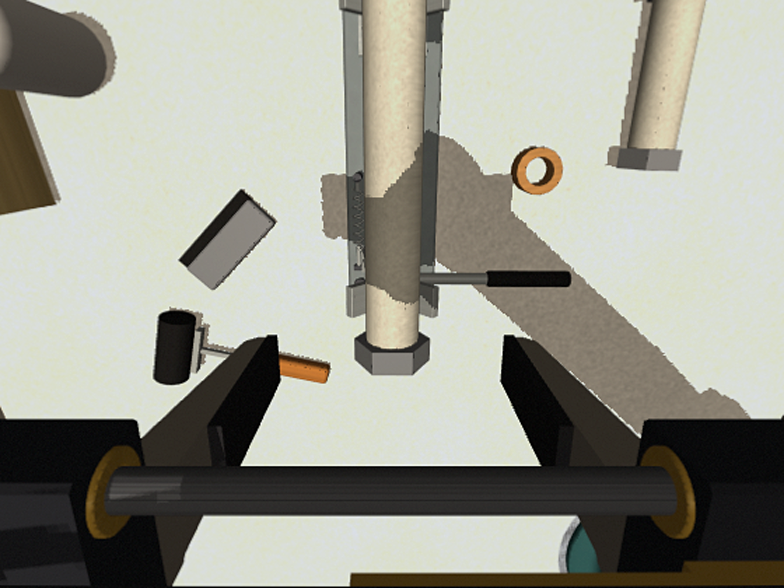

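```bash
python3 - <<'E'
from rp import *
st=load('w17.json')
print(stand(at('wrist',392/1.4,374/1.4,.168,st)), 'expect -150,0'); p=np.load('stand.npy')
print(proj('wrist',W(p,(-98,-150,91)),st)*1.4,'seen 571,279')
print(job.job_done())
E
```

```text
[-149.91687026    1.28583439] expect -150,0
[[570.1712836  275.68909753]] seen 571,279
the job is handed in; nothing more can be done
None
```

The stand is set up and the job is handed in, at about 16 s on the clock; no verdict was reported.

**What I did:** I pushed the prop leg past centre with shut fingers, and it snapped over against its stop. I then gripped the long roll at its middle and lowered it onto the saddles while still held. The held roll was tilted about 3.5°, so its post end touched first. I eased the grip so it could level before I opened the fingers and lifted clear.

**Last checks:**
- **Leg:** the end of the push bar appears within about 3 px of where it should be when locked.
- **Roll:** its near end measures (-149.9, +1.3) mm in the stand frame, against an ideal (-150, 0). The far face is about 2 px from the prediction, which matches the calibration offset seen on other points. In the pictures both plugs are outside the saddles.
- **Robot:** it is clear of everything, and the wrist force reads close to zero.

**Off or unproven:**
- The arm drifted and tilted by a few millimetres during moves, and I corrected this along the way.
- The plate corners disagreed with the stand fit by up to 3 px.
- Only the pictures show that the roll bears on the leg, because there is no direct force reading there.

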